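# Invert a staining jar on the drying peg and hold the sprung air valve open

### The job

Dry the rinsed staining jar that lies on its side on the bench pad: turn it mouth-down over the upright air drying peg, set it down without dropping it so that its rim sits flat on the drain grid, and let go of it. Then swing the lever of the spring-return air valve beside it all the way round to its open stop, and finish while still holding the lever there with the fingers, because the spring closes it as soon as it is let go. Leave the lidded jar, the slide box and the reagent bottle where they are.

Things in the scene. Friction and masses are not known exactly. Their poses are not given: they have to be found in the camera images.
- jar: Loose open square staining jar, 50 x 50 mm outside, 92 mm long, wall 3 mm, closed end 4 mm, grey-white plastic, 60 to 130 g. Origin: centre of the closed end's outer face; x axis runs along the jar to the open mouth. Starts lying on a flat side on the pad (axis level, 28 mm above the bench), mouth roughly away from the robot. The only jar lying down.
- jar_mouth (a point): Centre of the jar's open mouth, in the plane of the rim (92 mm along the jar's x axis from its origin).
- pad: Thin white bench pad with pale blue edges, 300 x 260 x 3 mm, fixed to the bench; origin at the centre of its underside. The jar lies on it.
- station: Fixed drying station on a plate 150 (x) x 380 (y) x 8 mm; origin under its centre. At its +y end a block 94 x 94 mm, 50 high, with drain grid and drying peg; a pipe leads along -y to a ball valve with a round grey spring can (46 mm across, top at 98 mm) and the lever; the inlet elbow (60 mm high) is 88 mm beyond the can. Left or right of the pad, yaw within 0.25 rad.
- peg_seat (a point): Centre of the drain grid (86 x 86 mm, top 54 mm above the bench), on the peg's axis, at the height where the jar's rim must rest; its axes are the station's. At station frame (0, 130, 54) mm.
- peg_tip (a point): Top of the drying peg: upright perforated steel tube 22 mm in diameter, 75 mm tall above the grid, narrowing over its last 11 mm.
- lever_axis (a point): Point on the valve lever's upright turning axis at the height of the grip's middle (110 mm above the bench), at station frame (0, -45, 110) mm; its axes are the station's.
- valve (a joint): Angle of the valve lever, rad: 0 closed (lever points along the station's -x), growing anticlockwise seen from above to 1.57 at the open stop (parallel to the pipe, pointing along the station's -y). A spring drives it back to 0 when let go: 0.45 N m at closed, 0.89 N m at the open stop.
- lever: The valve lever, turning in a level plane about its origin (on the axis, 100 mm above the bench); its -x axis points outwards along it. Its outer part is a pale grey plastic grip: level bar 85 mm long, 22 wide, 13 thick, from 50 to 135 mm from the axis, middle 110 mm above the bench. Free air below it down to the pipe (45 mm above the bench) and the elbow (60 mm).
- lidded_jar: Bystander: a staining jar of the same kind standing upright with a grey lid, 50 x 50 x 110 mm, beyond the work; origin under its centre.
- slide_box: Bystander: flat black slide box 95 x 175 x 34 mm lying beyond the work; origin under its centre.
- reagent: Bystander: amber capped bottle 62 mm across, 125 mm tall, beyond the work; origin under its centre.
- lever_grip (a point): Middle of the grey grip, 92.5 mm from the turning axis, 110 mm above the bench.
Things that resemble listed ones, but are neither listed nor needed, are in the scene too. Leave any red look-alike of the jar alone.

How it is judged:
On the way, in this order (a step that is already met when the one before it is completed fails the run):
1. the jar stands mouth-down over the drying peg, rim flat on the drain grid, let go of (angle between jar's own x axis and vertical above 3.06 rad and z of jar_mouth in the frame of peg_seat below 0.004 m and horizontal distance between jar_mouth and peg_seat below 0.018 m and contact force between the fingers and jar below 0.05 N and linear speed of jar below 0.02 m/s), for 0.2 s.
2. the fingers hold the valve lever round at its open stop (value of joint valve above 1.48 rad and contact force between the fingers and lever above 2 N), for 0.5 s.
At the end, for the whole second after the job is handed in: Fingers press the lever (over 2 N) and hold it within 0.09 rad of its open stop; the jar stands untouched, at rest, mouth-down on the peg (within 0.08 rad of vertical, rim within 4 mm of the grid, mouth centre within 18 mm of the peg axis); bystanders moved under 30 mm (all of step 1 and all of step 2 and distance of each of lidded_jar, slide_box, reagent from where it was at the start of the episode below 0.03 m); the arm keeps its last pose, push and grip.
It fails at once if the jar is dropped or thrown: out of the fingers and moving faster than 0.7 m/s (a fall of about 25 mm) (contact force between the fingers and jar below 0.05 N and linear speed of jar above 0.7 m/s).
It fails at once if a bystander is pushed more than 30 mm or toppled (distance of any of lidded_jar, slide_box, reagent from where it was at the start of the episode above 0.03 m or angle between any of lidded_jar, reagent's own z axis and vertical above 0.5 rad).
It also fails if it takes over 64 s, if anything falls off the work surface, if the arm or the gripper's body presses on something with over 40 N, if the wrist force passes 120 N, or if a joint passes its speed limit or range.

### The arm

A 6-joint arm with a two-finger parallel gripper is mounted at the origin on the work surface. World frame = base frame: x ahead of the robot, y to its left, z up, the work surface at z = 0. Lengths are in m, angles in rad, forces in N, time in s.
With the tool pointing down it reaches from about 0.3 to 0.825 m from the base axis. Payload 5.4 kg.
Tool frame: the origin (TCP) lies on the centre line of the jaws, within the pads' length; the fingertips stand 11 mm ahead of it and the grasp point (between the pads) lies 8 mm behind it; y points along the fingers, z is the direction in which the jaws open and shut, and the axes are right-handed (so a half turn about y gives the same grasp; the last joint's range is limited). The gripper opens to 92 mm and grips with 3 to 60 N. Pads are 20 mm wide; open, the fingers measure 128 mm over their backs; the gripper's body (75 mm by 189 mm) begins 69 mm behind the grasp point.
Start: joints at [0.909, 0.158, 1.597, -0, 1.386, -0.21], TCP at [0.251, 0.517, 0.226] pointing down, gripper open.
Joint ranges: [-2.91, 2.91], [-0.94, 2.29], [0.18, 2.7], [-1.29, 4.43], [0.17, 2.64], [-3, 3]. Speed limits (rad/s): [2.57, 2.57, 3.14, 3.14, 3.14, 3.14].

### API

Orientations are given as a unit quaternion [x, y, z, w].
In Python, from rig import * gives the robot as it stands. The module is installed in compiled form; this text tells all that it offers.
- The arm moves only by the shell command python3 -m inch 'ROWS' [FORCE]. ROWS is text: rows parted by semicolons, each of 5 numbers parted by spaces: the shift along the tool's x, y, z in m, then the turn about the tool's y in rad, then the finger opening in m, from 0 to 0.0919. A call has 1 to 20 rows; each row shifts and turns the commanded pose from where the row before left it, along the tool's axes as they then stand; what a row does not reach is not made up. A row lasts 1/10 s, in which the tool goes at most 50 mm and 8.59 degrees, less where a joint would pass 70% of its speed; a pose out of reach is approached as far as the arm can. A call is refused whole if a number of a shift passes 0.05 or a number of a turn 0.15, either way. A call with a gripper value outside its range is refused whole. The fingers move at their own pace and stop on an object; FORCE is the grip in N (left out, the last holds). Time passes only in rows, so rows that do not move let the fingers close. It gives the time, the measured TCP pose, the force and the opening at its end, in the units of the state.
- read_state(): the state, without advancing time (a new reading comes with each control period).
- snapshot(name): name is "scene" or "top" or "wrist"; returns a dict with "pixels" (420x560x3 uint8, red, green, blue), "range_z" (420x560 float32, m along the optical axis (not along the pixel's ray), 0 where there is no reading), "K" (3x3 intrinsics, pixels), "T" (4x4, takes a point from camera to world coordinates). Camera axes: x right, y down, z forward; pixel columns grow to the right and rows downward; lengths in m; the calibration is good to about 2 mm. A picture is of the moment at which its call begins.
- sign_off(): hands the job in, once; it reports no verdict.
The state is a dict: "t": time; "joints": joint angles; "qvel": joint speeds; "joint_efforts": joint torques, N m; "tool_pos": TCP position; "tcp_rot": TCP orientation; "wrist_force": force on the tool from outside, world axes, zero at the start; "ft_torque": the same for the moment, N m; "width": opening from 0.0 (shut) to 1.0 (fully open).
Only numpy, scipy, OpenCV 4.12 (cv2) and the standard library are available. Lean on these libraries where they do the work, as an engineer would, in place of code of your own. Each camera call takes 0.05 s, during which the arm holds its last target. There are 200 camera calls.

## Working session

There is one attempt and no reset: what is moved stays moved. The work goes in short steps, Python scripts to look and compute and a shell command to move; the robot and the scene stay as the last step left them, time stands still between calls to the robot, and variables do not carry over. Pictures are saved under pics/ and viewed, about 8 in all and at most 12, crops included, and the job is handed in when it is done.

```bash
mkdir -p pics
cat > h.py <<'E'
from rig import *
import numpy as np, cv2
from scipy.spatial.transform import Rotation as R
def snap(n,f=None):
    s=snapshot(n)
    if f: cv2.imwrite('pics/'+f,s['pixels'][:,:,::-1])
    return s
def cloud(s):
    z=s['range_z'];h,w=z.shape;u,v=np.meshgrid(np.arange(w),np.arange(h))
    K=s['K'];p=np.stack([(u-K[0,2])/K[0,0]*z,(v-K[1,2])/K[1,1]*z,z],-1)
    return p@s['T'][:3,:3].T+s['T'][:3,3]
E
python3 - <<'E'
from h import *
st=read_state();print({k:np.round(v,3) for k,v in st.items()});print(np.round(R.from_quat(st['tcp_rot']).as_matrix(),3))
for n in('top','scene'):
    s=snap(n,n+'0.png');print(np.round(s['T'],3),s['K'][0,0]);np.savez(n+'0',**s)
E
```

```text
{'t': np.float64(0.0), 'joints': array([ 0.909,  0.159,  1.598, -0.   ,  1.386, -0.21 ]), 'qvel': array([-0.   , -0.001, -0.001,  0.001, -0.   ,  0.   ]), 'joint_efforts': array([-0.0000e+00, -3.8558e+01, -3.2211e+01,  7.0000e-02,  3.8000e-02,
       -0.0000e+00]), 'tool_pos': array([0.251, 0.517, 0.225]), 'tcp_rot': array([ 0.69 , -0.159,  0.158, -0.689]), 'wrist_force': array([ 0.005, -0.542, -0.855]), 'ft_torque': array([-0.016,  0.016, -0.014]), 'width': np.float64(1.003)}
[[ 0.9   -0.001  0.437]
 [-0.437 -0.002  0.9  ]
 [-0.    -1.    -0.002]]
[[-0.003 -0.996  0.089  0.441]
 [-1.     0.004  0.002 -0.042]
 [-0.002 -0.089 -0.996  1.213]
 [ 0.     0.     0.     1.   ]] 412.21685242019015
[[-6.500e-02  6.940e-01 -7.170e-01  1.387e+00]
 [ 9.980e-01  4.800e-02 -4.400e-02  1.000e-03]
 [ 4.000e-03 -7.180e-01 -6.960e-01  9.020e-01]
 [ 0.000e+00  0.000e+00  0.000e+00  1.000e+00]] 419.0160985519473
```

View pics/top0.png

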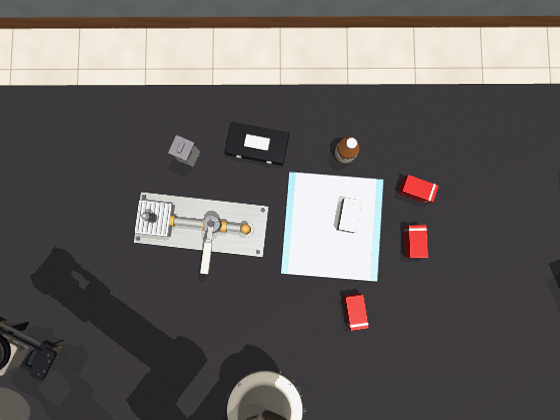

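View pics/scene0.png

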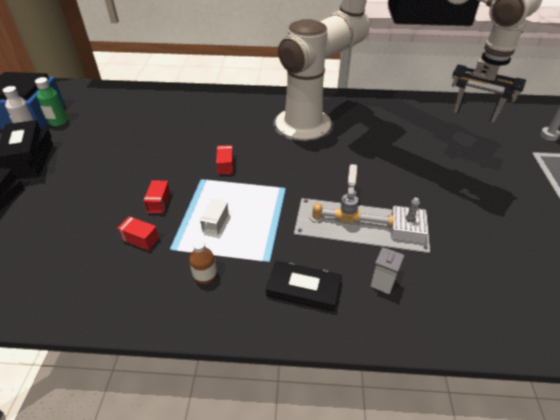

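Run:
```python
from h import *
t=dict(np.load('top0.npz'));s=dict(np.load('scene0.npz'))
for nm,d in(('top',t),('scene',s)):
    P=cloud(d);z=P[...,2];px=d['pixels'].astype(int)
    red=(px[...,0]-px[...,1])>60
    m=(abs(P[...,0]-.52)<.15)&(P[...,1]<-.02)&(P[...,1]>-.32)&(abs(z-.053)<.006)&~red
    n,l,stt,c=cv2.connectedComponentsWithStats(m.astype(np.uint8))
    for i in range(1,n):
        if stt[i,4]>80:
            q=P[l==i];r=cv2.minAreaRect((q[:,:2]*1000).astype(np.float32));print(nm,'jar top',stt[i],np.round(r[0],1),np.round(r[1],1),round(r[2],1),np.median(q[:,2]))
    # station
    for lab,lo,hi in(('grid',.049,.059),('plate',.004,.012),('peg',.1,.135),('lever',.105,.122),('can',.092,.102)):
        m=(P[...,0]>.25)&(P[...,0]<.62)&(P[...,1]>.08)&(P[...,1]<.5)&(z>lo)&(z<hi)
        n,l,stt,c=cv2.connectedComponentsWithStats(m.astype(np.uint8))
        for i in range(1,n):
            if stt[i,4]>25:
                q=P[l==i];r=cv2.minAreaRect((q[:,:2]*1000).astype(np.float32));print(nm,lab,stt[i],np.round(r[0],1),np.round(r[1],1),round(r[2],1),round(float(np.median(q[:,2])),4))
a=cv2.resize(t['pixels'][185:250,315:385],(400,371),interpolation=2)
b=cv2.resize(s['pixels'][185:250,180:250],(400,371),interpolation=2)
cv2.imwrite('pics/c1.png',np.hstack([a,b])[:,:,::-1])
```

```text
top jar top [339 198  23  35 563] [ 548.6 -240.2] [49.9 92.5] 78.3 0.05160949196736819
top grid [135 201  36  35 779] [541.3 315.6] [97.2 93. ] 83.1 0.0526
top plate [ 140  193   99   32 1392] [575.3 225. ] [298.7  65.3] 83.6 0.0077
top plate [ 134  225   73   26 1007] [492.3 278.2] [211.   68.6] 83.6 0.0077
top plate [211 231  28  24 507] [473.5 119.8] [77.7 66.5] 87.6 0.0075
top peg [141 212  10   9  68] [541.1 317.6] [21.1 20.7] 23.4 0.1205
top peg [200 220  15  55 400] [459.3 154. ] [ 27.1 144.7] 84.1 0.114
top lever [141 212  10   9  37] [541.5 317.7] [20.5 20.8] 17.7 0.1175
top lever [207 220   7  10  42] [519.7 146.2] [17.8 20.8] 42.5 0.1097
top lever [200 239  12  36 283] [433.3 154.5] [22.8 93. ] 84.5 0.1153
top can [203 216  17  18 149] [521.8 143.1] [43.6 41.6] 58.1 0.0973
scene jar top [200 199  28  26 415] [ 549.7 -243.2] [51.9 98.4] 79.4 0.052027068191268455
scene grid [394 206  34  27 491] [544.1 315. ] [90.9 92.3] 83.1 0.052
scene plate [326 202  16   8  92] [459.  103.2] [45.7 32.5] 81.4 0.0069
scene plate [357 206  36  11 229] [474.6 227.6] [104.1  35.6] 82.1 0.0071
scene plate [ 326  216  104   35 1689] [565.1 223.3] [296.9  91.3] 82.5 0.007
scene peg [348 165  10  36 242] [461.9 148.7] [ 22.7 146.5] 84.1 0.1132
scene peg [411 198   9  11  77] [546.8 312.8] [21.  16.2] 63.6 0.1172
scene lever [348 165  10  22 160] [436.3 151.5] [21.7 94.6] 83.1 0.1147
scene lever [348 191   8   9  38] [515.1 143.6] [16.9 36.6] 71.8 0.1092
scene lever [411 200   9   8  41] [546.8 312.1] [22.2 13.5] 54.6 0.1144
scene can [342 188  17  19 128] [516.1 138.6] [59.8 44.7] 16.6 0.097
```

View pics/c1.png

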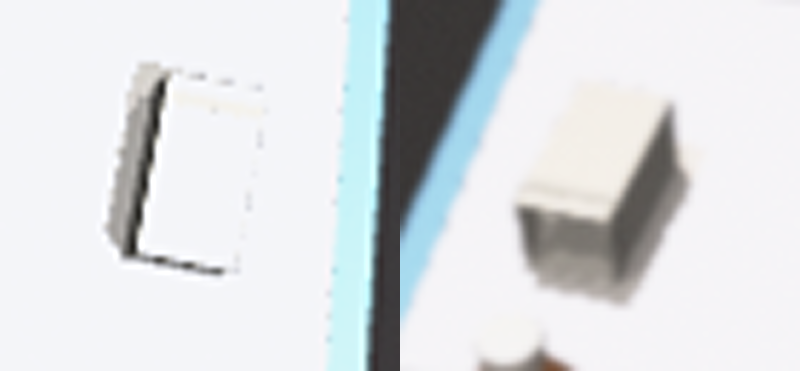

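The top-view crop shows the jar's closed end nearest the robot (bottom edge, at about 345,232 in the full image). The scene crop shows its open mouth facing +x, at about (207,228). Two views agree on the jar: centre ≈ (0.549, -0.241), axis at -11.7°, size 50 x 92 mm as given. There's only yaw available, so I'll grip loosely near the closed end and pivot the jar upright on its rim.

```bash
cat >> h.py <<'E'
def d(x,y,z,yaw=None):
    "tool-axis shift to world TCP target, then turn about tool y so that tool z heads at yaw (deg)"
    st=read_state();M=R.from_quat(st['tcp_rot']).as_matrix();p=np.array(st['tool_pos'])
    h=np.degrees(np.arctan2(M[1,2],M[0,2]));e=np.array([x,y,z])-p
    print('t',round(float(st['t']),2),'tcp',np.round(p,4),'heading',round(h,2),'F',np.round(st['wrist_force'],1),'w',round(float(st['width'])*91.9,1),'tilt',np.round(M[:,1],3))
    print('shift tool',np.round(M.T@e,4),'turn',None if yaw is None else round(np.radians(h-yaw),4))
E
python3 -m inch '.0285 0 -.028 0 .0919;.0285 0 -.028 0 .0919;.0285 0 -.028 0 .0919;.0285 0 -.028 0 .0919;.0285 0 -.028 0 .0919;.0285 0 -.028 0 .0919;.0285 0 -.028 0 .0919;.0285 0 -.028 0 .0919;.0285 0 -.028 0 .0919;.0285 0 -.028 0 .0919;.0285 0 -.028 0 .0919;.0285 0 -.028 0 .0919;.0285 0 -.028 0 .0919;.0285 0 -.028 0 .0919;.0285 0 -.028 0 .0919;.0285 0 -.028 0 .0919;.0285 0 -.028 0 .0919;.0285 0 -.028 0 .0919;.0285 0 -.028 0 .0919;.0285 0 -.028 0 .0919'
python3 -m inch '0 0 0 -.124 .0919;0 0 0 -.124 .0919;0 0 0 0 .0919;0 0 0 0 .0919'
python3 -c "
from h import *
d(.5195,-.235,.020,78.3)"
```

```text
t: 2.1
tool_pos: [0.5194, -0.2369, 0.225]
tcp_rot: [-0.689, 0.159, -0.158, 0.689]
wrist_force: [0.7, -1.1, 0.1]
width: 0.999
t: 2.5
tool_pos: [0.5192, -0.2351, 0.2252]
tcp_rot: [-0.703, 0.073, -0.073, 0.703]
wrist_force: [-0.5, -0.6, -0.2]
width: 1.002
t 2.5 tcp [ 0.5192 -0.2351  0.2252] heading 78.16 F [-0.5 -0.6 -0.2] w 92.0 tilt [-0.001  0.    -1.   ]
shift tool [4.000e-04 2.052e-01 1.000e-04] turn -0.0024
```

```bash
python3 -m inch '0 .03 0 0 .0919;0 .03 0 0 .0919;0 .03 0 0 .0919;0 .03 0 0 .0919;0 .03 0 0 .0919;0 .025 0 0 .0919;0 .015 0 0 .0919;0 .01 0 0 .0919;0 .005 0 0 .0919;0 0 0 0 .0919;0 0 0 0 .03;0 0 0 0 .03;0 0 0 0 .03;0 0 0 0 .03;0 0 0 0 .03;0 0 0 0 .03;0 0 0 0 .03;0 0 0 0 .03' 5
python3 -c "
from h import *
d(.5195,-.235,.020,78.3)
s=snap('top','top1.png');P=cloud(s);print(P[190:240,330:372,2].max())
s=snap('wrist','w1.png')"
```

```text
t: 4.3
tool_pos: [0.5194, -0.2355, 0.0208]
tcp_rot: [0.704, -0.072, 0.072, -0.703]
wrist_force: [-1.0, -0.3, 1.1]
width: 0.549
t 4.3 tcp [ 0.5194 -0.2355  0.0208] heading 78.33 F [-1.  -0.3  1.1] w 50.4 tilt [ 0. -0. -1.]
shift tool [-0.      0.0008  0.0005] turn 0.0004
1.2127675363275652
```

```bash
python3 -m inch '0 0 0 0 .03;0 -.003 0 0 .03;0 -.005 0 0 .03;0 -.005 0 0 .03;0 -.005 0 0 .03;0 -.005 0 0 .03;0 -.005 0 0 .03;0 -.005 0 0 .03;0 -.005 0 0 .03;0 -.005 0 0 .03;0 -.005 0 0 .03;0 -.005 0 0 .03;0 -.005 0 0 .03;0 0 0 0 .03' 3
python3 -c "
from h import *
d(.5195,-.235,.020,78.3)
s=snap('scene');a=cv2.resize(s['pixels'][140:260,150:290],(560,480),interpolation=2)
cv2.imwrite('pics/s2.png',a[:,:,::-1])"
```

```text
t: 5.8
tool_pos: [0.5199, -0.2358, 0.0796]
tcp_rot: [0.704, -0.071, 0.072, -0.703]
wrist_force: [-0.7, -0.7, -0.1]
width: 0.548
t 5.8 tcp [ 0.5199 -0.2358  0.0796] heading 78.32 F [-0.7 -0.7 -0.1] w 50.4 tilt [ 0.001 -0.001 -1.   ]
shift tool [-0.0006  0.0596  0.0007] turn 0.0004
```

View pics/s2.png

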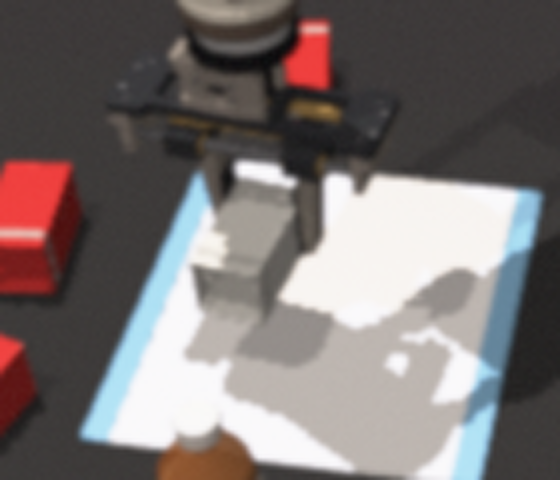

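The jar is held at about (205,215) in the full image. Its top face is visible and its tilt is unclear, so I'll fit it from depth.

```bash
cat >> h.py <<'E'
def jarpts():
    "project jar-coloured points into jar vertical plane; print (along, z) profile from scene view"
    s=snap('scene');P=cloud(s);st=read_state();p=np.array(st['tool_pos']);M=R.from_quat(st['tcp_rot']).as_matrix()
    q=(P-p)@M   # tool coords: x along jar axis horizontally, z lateral, y down
    a=M[0,0] and q[...,0]*np.sign(M[0,0])
    m=(abs(q[...,2])<.018)&(abs(a)<.13)&(q[...,1]>-.06)&(P[...,2]>.008)
    for lo in np.arange(-.05,.12,.01):
        k=m&(a>=lo)&(a<lo+.01)
        if k.sum()>3: print('%.3f n%d zmin %.3f zmed %.3f zmax %.3f'%(lo+.005,k.sum(),P[k][:,2].min(),np.median(P[k][:,2]),P[k][:,2].max()))
E
python3 -c "
from h import *
jarpts()"
```

```text
-0.015 n10 zmin 0.107 zmed 0.110 zmax 0.113
-0.005 n30 zmin 0.107 zmed 0.110 zmax 0.113
0.005 n29 zmin 0.108 zmed 0.111 zmax 0.115
0.015 n30 zmin 0.108 zmed 0.110 zmax 0.113
0.025 n32 zmin 0.108 zmed 0.110 zmax 0.114
0.035 n38 zmin 0.060 zmed 0.111 zmax 0.114
0.045 n49 zmin 0.061 zmed 0.110 zmax 0.114
0.055 n57 zmin 0.059 zmed 0.109 zmax 0.114
0.065 n65 zmin 0.060 zmed 0.109 zmax 0.115
0.075 n65 zmin 0.060 zmed 0.107 zmax 0.114
```

The jar is held perfectly level: the pads resist turning even at 3 N. I'll set it back down and re-grip with only the fingertips on the closed end's upper corner. That gives a small patch and a long gravity arm.

```bash
python3 -m inch '0 .012 0 0 .03;0 .012 0 0 .03;0 .012 0 0 .03;0 .012 0 0 .03;0 .007 0 0 .03;0 .003 0 0 .03;0 0 0 0 .03;0 0 0 0 .07;0 0 0 0 .07;0 0 0 0 .07;-.005 -.01 0 0 .07;-.006 -.011 0 0 .07;-.006 -.011 0 0 .07;0 0 0 0 .07;0 0 0 0 .03;0 0 0 0 .03;0 0 0 0 .03;0 0 0 0 .03;0 0 0 0 .03;0 0 0 0 .03' 3
python3 -m inch '0 -.003 0 0 .03;0 -.004 0 0 .03;0 -.004 0 0 .03;0 -.004 0 0 .03;0 -.004 0 0 .03;0 -.004 0 0 .03;0 -.004 0 0 .03;0 -.004 0 0 .03;0 0 0 0 .03'
python3 -c "
from h import *
d(.5195,-.235,.020,78.3)
jarpts()"
```

```text
t: 7.9
tool_pos: [0.5026, -0.2318, 0.0523]
tcp_rot: [-0.703, 0.072, -0.072, 0.704]
wrist_force: [0.2, -1.4, -0.8]
width: 0.542
t: 8.8
tool_pos: [0.5031, -0.2322, 0.0844]
tcp_rot: [0.704, -0.072, 0.072, -0.703]
wrist_force: [-0.2, -0.8, -0.0]
width: 0.541
t 8.8 tcp [ 0.5031 -0.2322  0.0844] heading 78.32 F [-0.2 -0.8 -0. ] w 49.7 tilt [ 0.001 -0.001 -1.   ]
shift tool [0.0166 0.0644 0.0006] turn 0.0004
0.005 n22 zmin 0.078 zmed 0.083 zmax 0.086
0.015 n44 zmin 0.072 zmed 0.080 zmax 0.085
0.025 n39 zmin 0.069 zmed 0.076 zmax 0.081
0.035 n43 zmin 0.065 zmed 0.072 zmax 0.077
0.045 n42 zmin 0.063 zmed 0.067 zmax 0.072
0.055 n50 zmin 0.008 zmed 0.062 zmax 0.068
0.065 n58 zmin 0.008 zmed 0.058 zmax 0.064
0.075 n47 zmin 0.008 zmed 0.054 zmax 0.058
0.085 n42 zmin 0.046 zmed 0.051 zmax 0.054
```

Now it pivots, about 23° so far, with the rim dragging on the pad. I'll keep lifting.

```bash
python3 -m inch '0 -.004 0 0 .03;0 -.004 0 0 .03;0 -.004 0 0 .03;0 -.004 0 0 .03;0 -.004 0 0 .03;0 -.004 0 0 .03;0 -.004 0 0 .03;0 -.004 0 0 .03;0 0 0 0 .03;0 0 0 0 .03'
python3 -c "
from h import *
d(.5195,-.235,.020,78.3)
jarpts()"
```

```text
t: 9.85
tool_pos: [0.5027, -0.232, 0.1157]
tcp_rot: [0.703, -0.072, 0.072, -0.703]
wrist_force: [-0.2, 0.5, -0.8]
width: 0.545
t 9.85 tcp [ 0.5027 -0.232   0.1157] heading 78.32 F [-0.2  0.5 -0.8] w 50.1 tilt [ 0. -0. -1.]
shift tool [0.017  0.0957 0.0004] turn 0.0004
0.005 n18 zmin 0.107 zmed 0.114 zmax 0.117
0.015 n58 zmin 0.094 zmed 0.108 zmax 0.115
0.025 n50 zmin 0.091 zmed 0.100 zmax 0.109
0.035 n61 zmin 0.080 zmed 0.092 zmax 0.099
0.045 n53 zmin 0.075 zmed 0.083 zmax 0.092
0.055 n55 zmin 0.068 zmed 0.075 zmax 0.084
0.065 n57 zmin 0.058 zmed 0.066 zmax 0.073
0.075 n41 zmin 0.051 zmed 0.059 zmax 0.066
```

Rotation has stalled at about 40° (hanging free, rim edge ~20 mm above the pad). Next I'll grip firmer for the carry, then press the leading rim edge against the fixed peg at low grip force to turn the jar the rest of the way.

```bash
python3 -m inch '0 0 0 0 .03;0 0 0 0 .03;0 -.005 0 0 .03;0 -.012 0 0 .03;0 -.018 0 0 .03;0 -.02 0 0 .03;0 -.02 0 0 .03;0 -.02 0 0 .03;0 -.018 0 0 .03;0 -.012 0 0 .03;0 -.006 0 0 .03;0 -.003 0 0 .03;0 0 0 -.045 .03;0 0 0 -.045 .03' 10
python3 -c "
from h import *
d(.433,.329,.25,83.5)"
```

```text
t: 11.3
tool_pos: [0.5023, -0.2316, 0.2487]
tcp_rot: [-0.706, 0.04, -0.039, 0.706]
wrist_force: [0.2, 0.2, -0.8]
width: 0.538
t 11.3 tcp [ 0.5023 -0.2316  0.2487] heading 83.58 F [ 0.2  0.2 -0.8] w 49.4 tilt [-0.001  0.001 -1.   ]
shift tool [-0.1315 -0.0006  0.5494] turn 0.0014
```

```bash
python3 -m inch '-.002 0 .008 0 .03;-.004 0 .016 0 .03;-.006 0 .024 0 .03;-.0075 0 .031 0 .03;-.0075 0 .031 0 .03;-.0075 0 .031 0 .03;-.0075 0 .031 0 .03;-.0075 0 .031 0 .03;-.0075 0 .031 0 .03;-.0075 0 .031 0 .03;-.0075 0 .031 0 .03;-.0075 0 .031 0 .03;-.0075 0 .031 0 .03;-.0075 0 .031 0 .03;-.0075 0 .031 0 .03;-.0075 0 .031 0 .03;-.0075 0 .031 0 .03;-.0065 0 .026 0 .03;-.0065 0 .026 0 .03;-.004 0 .015 0 .03'
python3 -m inch '-.003 0 .014 0 .03;-.002 0 .01 0 .03;-.001 0 .006 0 .03;0 0 0 0 .03;0 0 0 0 .03'
python3 -c "
from h import *
d(.433,.329,.162,83.5)
jarpts()"
```

```text
t: 13.3
tool_pos: [0.4301, 0.3308, 0.2493]
tcp_rot: [-0.706, 0.04, -0.039, 0.706]
wrist_force: [0.0, 0.2, -0.6]
width: 0.54
t: 13.8
tool_pos: [0.4296, 0.3587, 0.2495]
tcp_rot: [0.706, -0.04, 0.04, -0.706]
wrist_force: [0.6, -0.5, -0.3]
width: 0.543
t 13.8 tcp [0.4296 0.3587 0.2495] heading 83.44 F [ 0.6 -0.5 -0.3] w 49.9 tilt [-0. -0. -1.]
shift tool [ 0.0068  0.0876 -0.0291] turn -0.001
0.005 n23 zmin 0.241 zmed 0.245 zmax 0.251
0.015 n68 zmin 0.232 zmed 0.243 zmax 0.251
0.025 n72 zmin 0.225 zmed 0.234 zmax 0.241
0.035 n67 zmin 0.155 zmed 0.224 zmax 0.232
0.045 n107 zmin 0.151 zmed 0.213 zmax 0.223
0.055 n70 zmin 0.200 zmed 0.207 zmax 0.217
0.065 n69 zmin 0.191 zmed 0.199 zmax 0.207
0.075 n61 zmin 0.045 zmed 0.191 zmax 0.198
0.085 n21 zmin 0.047 zmed 0.050 zmax 0.055
0.095 n27 zmin 0.046 zmed 0.051 zmax 0.056
0.105 n25 zmin 0.048 zmed 0.051 zmax 0.055
0.115 n31 zmin 0.047 zmed 0.051 zmax 0.056
```

```bash
python3 -m inch '0 0 -.008 0 .03;0 0 -.012 0 .03;0 0 -.009 0 .03;0 .015 0 0 .03;0 .018 0 0 .03;0 .018 0 0 .03;0 .018 0 0 .03;0 .011 0 0 .03;0 .0045 0 0 .03;0 0 0 0 .03' 10
python3 -m inch '0 0 0 0 .03;.005 0 0 0 .03;.005 0 0 0 .03;.005 0 0 0 .03;.004 0 0 0 .03;.004 0 0 0 .03;.004 0 0 0 .03;.004 0 0 0 .03;.004 0 0 0 .03;.004 0 0 0 .03;.004 0 0 0 .03;.004 0 0 0 .03;.004 0 0 0 .03;.004 0 0 0 .03;.004 0 0 0 .03;0 0 0 0 .03' 3
python3 -c "
from h import *
d(.5425-.022*.9936,.3165+.022*.113,.165,83.5)
jarpts()
s=snap('scene');a=cv2.resize(s['pixels'][110:250,340:480],(600,600),interpolation=2)
cv2.imwrite('pics/s3.png',a[:,:,::-1])"
```

```text
t: 14.85
tool_pos: [0.4257, 0.3302, 0.1644]
tcp_rot: [0.706, -0.041, 0.04, -0.706]
wrist_force: [-1.0, 0.1, -0.4]
width: 0.542
t: 16.45
tool_pos: [0.4852, 0.3236, 0.1651]
tcp_rot: [0.706, -0.04, 0.04, -0.706]
wrist_force: [0.2, 0.3, -0.8]
width: 0.542
t 16.45 tcp [0.4852 0.3236 0.1651] heading 83.46 F [ 0.2  0.3 -0.8] w 49.8 tilt [ 0. -0. -1.]
shift tool [ 0.0357  0.0001 -0.0005] turn -0.0007
-0.035 n7 zmin 0.142 zmed 0.144 zmax 0.145
-0.025 n13 zmin 0.145 zmed 0.148 zmax 0.150
-0.015 n12 zmin 0.149 zmed 0.150 zmax 0.153
-0.005 n16 zmin 0.154 zmed 0.156 zmax 0.157
0.005 n23 zmin 0.150 zmed 0.160 zmax 0.163
0.015 n116 zmin 0.046 zmed 0.149 zmax 0.163
0.025 n130 zmin 0.049 zmed 0.127 zmax 0.144
0.035 n83 zmin 0.048 zmed 0.107 zmax 0.123
0.045 n34 zmin 0.048 zmed 0.083 zmax 0.118
0.055 n33 zmin 0.050 zmed 0.083 zmax 0.128
0.065 n173 zmin 0.047 zmed 0.086 zmax 0.129
0.075 n43 zmin 0.046 zmed 0.052 zmax 0.116
0.085 n33 zmin 0.046 zmed 0.053 zmax 0.056
0.095 n40 zmin 0.030 zmed 0.051 zmax 0.056
0.105 n154 zmin 0.008 zmed 0.032 zmax 0.055
0.115 n12 zmin 0.008 zmed 0.009 zmax 0.010
```

View pics/s3.png

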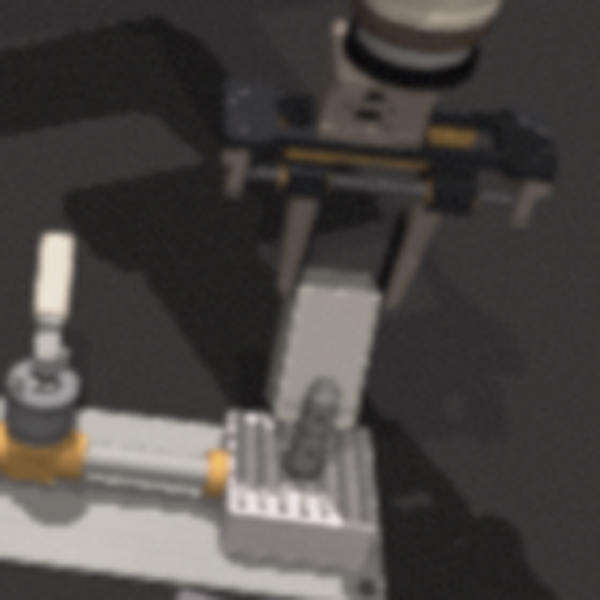

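The jar, in the middle of the crop, is being turned by the peg. Its closed end slopes about 22°, so it has rotated ~67°. I'll continue pushing.

```bash
python3 -m inch '.004 0 0 0 .03;.004 0 0 0 .03;.004 0 0 0 .03;.004 0 0 0 .03;.004 0 0 0 .03;.003 0 0 0 .03;.003 0 0 0 .03;.003 0 0 0 .03;.003 0 0 0 .03;0 0 0 0 .03'
python3 -c "
from h import *
d(.5425-.022*.9936,.3165+.022*.113,.165,83.5)
jarpts()"
```

```text
t: 17.55
tool_pos: [0.5169, 0.32, 0.1651]
tcp_rot: [-0.706, 0.04, -0.04, 0.706]
wrist_force: [0.4, 0.2, -0.5]
width: 0.544
t 17.55 tcp [0.5169 0.32   0.1651] heading 83.47 F [ 0.4  0.2 -0.5] w 50.0 tilt [ 0.  0. -1.]
shift tool [ 0.0039  0.0001 -0.0006] turn -0.0006
-0.035 n21 zmin 0.153 zmed 0.157 zmax 0.160
-0.025 n30 zmin 0.154 zmed 0.157 zmax 0.159
-0.015 n29 zmin 0.154 zmed 0.158 zmax 0.160
-0.005 n31 zmin 0.049 zmed 0.158 zmax 0.161
0.005 n61 zmin 0.046 zmed 0.156 zmax 0.161
0.015 n237 zmin 0.048 zmed 0.127 zmax 0.161
0.025 n53 zmin 0.049 zmed 0.093 zmax 0.130
0.035 n172 zmin 0.045 zmed 0.084 zmax 0.128
0.045 n31 zmin 0.046 zmed 0.051 zmax 0.056
0.055 n37 zmin 0.046 zmed 0.051 zmax 0.054
0.065 n44 zmin 0.011 zmed 0.049 zmax 0.056
0.075 n143 zmin 0.008 zmed 0.030 zmax 0.055
0.085 n16 zmin 0.008 zmed 0.009 zmax 0.011
0.095 n14 zmin 0.008 zmed 0.009 zmax 0.012
```

About 88° now. I'll grip firmly, back off, raise above the peg and measure where the jar sits relative to the tool.

```bash
python3 -m inch '0 0 0 0 .03;0 0 0 0 .03;-.004 0 0 0 .03;-.004 0 0 0 .03;0 -.01 0 0 .03;0 -.015 0 0 .03;0 -.015 0 0 .03;0 -.015 0 0 .03;0 -.015 0 0 .03;0 -.01 0 0 .03;0 -.004 0 0 .03;0 0 0 0 .03;0 0 0 0 .03' 20
cat >> h.py <<'E'
def jartop():
    for v in('scene','top'):
        s=snap(v);P=cloud(s);st=read_state();p=np.array(st['tool_pos']);M=R.from_quat(st['tcp_rot']).as_matrix()
        q=(P-p)@M;q*=[1 if M[0,0]>0 else -1,1,1]
        m=(abs(q[...,2])<.032)&(abs(q[...,0]+.012)<.045)&(abs(q[...,1]-.007)<.007)
        c=(P-p)@M
        m2=m&(abs(q[...,2])<.02)
        k=q[m2]
        if len(k)<20: print(v,'few',len(k));continue
        A=np.c_[k[:,0],k[:,2],np.ones(len(k))];co=np.linalg.lstsq(A,k[:,1],rcond=None)[0]
        print(v,len(k),'x',np.round(np.percentile(k[:,0],[1,50,99]),4),'latz',np.round(np.percentile(q[m][:,2],[1,99]),4),'slope x,z deg',np.round(np.degrees(co[:2]),1),'ydown mid',round(float(np.median(k[:,1])),4))
        f=(abs(q[...,2])<.018)&(q[...,1]>.03)&(q[...,1]<.085)&(abs(q[...,0]-.013)<.02)
        f=q[f]
        if len(f)>20:
            g=np.polyfit(f[:,1],f[:,0],1);print('  front face x=',np.round(g[1],4),'lean deg',round(np.degrees(g[0]),1),len(f),np.round(np.percentile(f[:,1],[1,99]),3))
E
python3 -c "
from h import *
d(.5425,.3165,.24,83.5)
jartop()
s=snap('scene');a=cv2.resize(s['pixels'][90:250,320:480],(600,600),interpolation=2)
cv2.imwrite('pics/s4.png',a[:,:,::-1])"
```

```text
t: 18.9
tool_pos: [0.5082, 0.3208, 0.2483]
tcp_rot: [0.706, -0.041, 0.04, -0.706]
wrist_force: [-1.5, 0.0, -1.7]
width: 0.54
t 18.9 tcp [0.5082 0.3208 0.2483] heading 83.48 F [-1.5  0.  -1.7] w 49.6 tilt [-0.001 -0.001 -1.   ]
shift tool [ 0.0346  0.0083 -0.0004] turn -0.0004
scene 208 x [-0.038  -0.0062  0.014 ] latz [-0.029  0.03 ] slope x,z deg [1.7 0.6] ydown mid 0.0075
  front face x= 0.0116 lean deg 1.5 238 [0.031 0.085]
top 52 x [-0.0392 -0.0358 -0.0279] latz [-0.0224  0.0274] slope x,z deg [-2.3 -0.2] ydown mid 0.0074
```

View pics/s4.png

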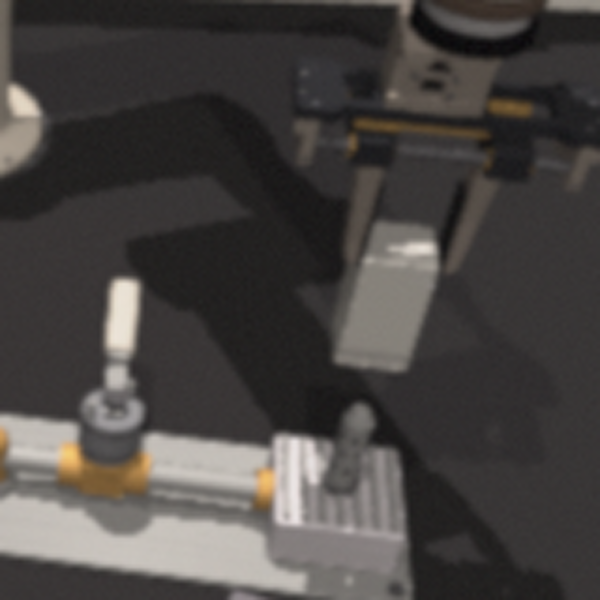

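The jar hangs upright and clear, mouth at about (420,188) in the full image, with the peg bare below. Its centre is 12.5 mm behind the TCP. I'll move over the peg and lower.

```bash
python3 -m inch '.005 0 0 0 .03;.009 0 0 0 .03;.01 0 0 0 .03;.01 0 0 0 .03;.009 0 0 0 .03;.004 0 0 0 .03;0 0 0 0 .03;0 .006 0 0 .03;0 .01 0 0 .03;0 .01 0 0 .03;0 .01 0 0 .03;0 .01 0 0 .03;0 .01 0 0 .03;0 .01 0 0 .03;0 .01 0 0 .03;0 .006 0 0 .03;0 .004 0 0 .03;0 .003 0 0 .03;0 0 0 0 .03;0 0 0 0 .03'
python3 -c "
from h import *
d(.5425,.3165,.1535,83.5)
jartop()"
```

```text
t: 21.05
tool_pos: [0.5555, 0.3157, 0.1605]
tcp_rot: [-0.706, 0.04, -0.04, 0.706]
wrist_force: [-0.2, -0.3, -0.7]
width: 0.539
t 21.05 tcp [0.5555 0.3157 0.1605] heading 83.48 F [-0.2 -0.3 -0.7] w 49.5 tilt [ 0.001  0.    -1.   ]
shift tool [-0.013   0.007  -0.0007] turn -0.0004
scene 204 x [-0.0379 -0.0078  0.0133] latz [-0.0298  0.0299] slope x,z deg [0.5 0.2] ydown mid 0.0077
  front face x= 0.0113 lean deg 1.4 210 [0.031 0.084]
top 70 x [-0.039  -0.0331 -0.0252] latz [-0.0231  0.0277] slope x,z deg [-4.6 -0.3] ydown mid 0.0073
```

```bash
python3 -m inch '0 .003 0 0 .03;0 .002 0 0 .03;0 .001 0 0 .03;0 .001 0 0 .03;0 0 0 0 .03'
python3 -m inch '0 .001 0 0 .03;0 0 0 0 .03;0 0 0 0 .03' 
python3 -c "
from h import *
d(.5425,.3165,.1535,83.5)
jartop()"
```

```text
t: 21.65
tool_pos: [0.5553, 0.3156, 0.1532]
tcp_rot: [0.706, -0.04, 0.04, -0.706]
wrist_force: [-0.7, -0.2, 0.2]
width: 0.537
t: 21.95
tool_pos: [0.5558, 0.3156, 0.1529]
tcp_rot: [-0.706, 0.04, -0.041, 0.706]
wrist_force: [1.3, -1.5, 4.4]
width: 0.538
t 21.95 tcp [0.5558 0.3156 0.1529] heading 83.48 F [ 1.3 -1.5  4.4] w 49.4 tilt [ 0.002  0.    -1.   ]
shift tool [-0.0134 -0.0006 -0.0006] turn -0.0003
scene 208 x [-0.0387 -0.0069  0.0131] latz [-0.0282  0.0283] slope x,z deg [0.6 0.3] ydown mid 0.0073
  front face x= 0.0118 lean deg 0.8 201 [0.031 0.085]
top 72 x [-0.0392 -0.0331 -0.0247] latz [-0.0225  0.0267] slope x,z deg [-11.1  -0.5] ydown mid 0.0072
```

Contact confirmed: about 5 N upward, with the rim at grid height. I'll relax the grip, open and rise.

```bash
python3 -m inch '0 0 0 0 .03;0 0 0 0 .03;0 0 0 0 .07;0 0 0 0 .07;0 0 0 0 .07;0 0 0 0 .07;0 0 0 0 .07;0 -.005 0 0 .07;0 -.015 0 0 .07;0 -.025 0 0 .07;0 -.03 0 0 .07;0 -.03 0 0 .07;0 0 0 0 .07' 3
python3 -c "
from h import *
d(.5425,.3165,.1535,83.5)
s=snap('scene');P=cloud(s)
t=snap('top');Q=cloud(t)
for n,p in(('scene',P),('top',Q)):
    m=(abs(p[...,0]-.545)<.05)&(abs(p[...,1]-.317)<.05)&(abs(p[...,2]-.146)<.006);k=p[m]
    if len(k)>30:
        r=cv2.minAreaRect((k[:,:2]*1000).astype(np.float32));A=np.c_[k[:,:2],np.ones(len(k))];c=np.linalg.lstsq(A,k[:,2],rcond=None)[0];print(n,len(k),np.round(r[0],1),np.round(r[1],1),round(r[2],1),'z',np.median(k[:,2]),'slopes deg',np.degrees(c[:2]))
a=cv2.resize(s['pixels'][90:250,320:480],(600,600),interpolation=2)
cv2.imwrite('pics/s5.png',a[:,:,::-1])"
```

```text
t: 23.35
tool_pos: [0.5579, 0.3166, 0.2645]
tcp_rot: [-0.704, 0.036, -0.044, 0.707]
wrist_force: [0.5, 0.6, 0.3]
width: 0.764
t 23.35 tcp [0.5579 0.3166 0.2645] heading 83.49 F [0.5 0.6 0.3] w 70.2 tilt [ 0.011  0.004 -1.   ]
shift tool [-0.0165  0.1108 -0.0024] turn -0.0002
scene 264 [545.3 316.2] [49.5 55.9] 83.3 z 0.14480135111754977 slopes deg [-0.16376272  0.43284288]
top 132 [543.2 319.5] [51.2 48.1] 83.5 z 0.14590963958107395 slopes deg [-0.82870991 -0.19001211]
```

View pics/s5.png

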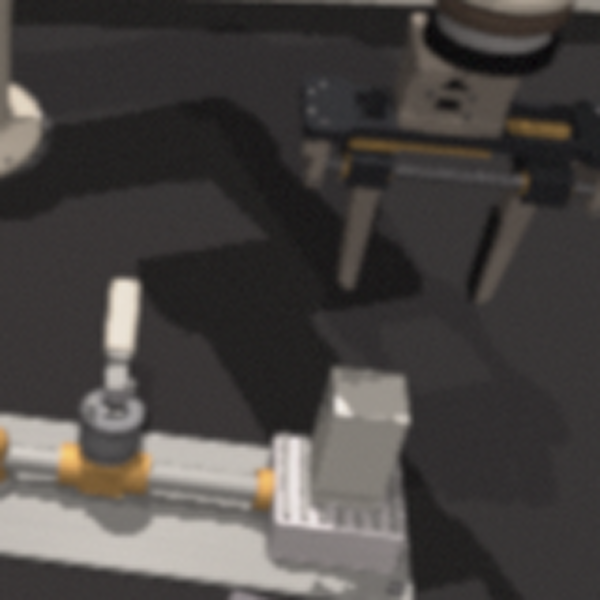

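The jar stands mouth-down on the grid, at about (415,205) in the full image. Its top is at 0.145–0.146 m (expected 0.146), level within 1° and centred within ~3 mm. Next is the lever.

```bash
python3 -c "
from h import *
print(np.round(read_state()['joints'],3))
r=.097
d(.5225-r*.9936,.1428+r*.113,.102,83.5)
for n in('top','scene'):
    s=snap(n);P=cloud(s);m=(P[...,0]<.475)&(P[...,0]>.37)&(P[...,1]>.1)&(P[...,1]<.2)&(abs(P[...,2]-.114)<.006);k=P[m];r=cv2.minAreaRect((k[:,:2]*1000).astype(np.float32));print(n,len(k),np.round(r[0],1),np.round(r[1],1),round(r[2],1),np.median(k[:,2]))
"
```

```text
[ 0.328  0.302  1.363 -0.     1.474 -1.129]
t 23.45 tcp [0.5558 0.3158 0.2587] heading 83.48 F [-1.  -0.3 -0.3] w 69.8 tilt [ 0.003  0.001 -1.   ]
shift tool [-0.1108  0.1562 -0.1759] turn -0.0003
top 274 [430.8 154.8] [22.4 87.8] 83.0 0.11536563885346574
scene 147 [431.5 152.1] [21.8 86.1] 83.1 0.11511864631257396
```

The lever grip measures (0.431, 0.153), matching the station-based prediction. The last joint would hit its limit at the open heading, so I'll use the half-turn-equivalent grasp.

```bash
python3 -m inch '-.006 0 -.01 0 .06;-.0125 0 -.02 0 .06;-.0125 0 -.02 0 .06;-.0125 0 -.02 0 .06;-.0125 0 -.02 0 .06;-.0125 0 -.02 0 .06;-.0125 0 -.02 0 .06;-.0125 0 -.02 0 .06;-.0125 0 -.02 0 .06;-.005 0 -.006 0 .06;0 0 0 .149 .06'
python3 -m inch '0 0 0 .149 .06;0 0 0 .149 .06;0 0 0 .149 .06;0 0 0 .149 .06;0 0 0 .149 .06;0 0 0 .149 .06;0 0 0 .149 .06;0 0 0 .149 .06;0 0 0 .149 .06;0 0 0 .149 .06;0 0 0 .149 .06;0 0 0 .149 .06;0 0 0 .149 .06;0 0 0 .149 .06;0 0 0 .149 .06;0 0 0 .149 .06;0 0 0 .149 .06;0 0 0 .149 .06;0 0 0 .149 .06;0 0 0 .149 .06'
python3 -c "
from h import *
r=.097
d(.5225-r*.9936,.1428+r*.113,.102,-96.5)"
```

```text
t: 24.65
tool_pos: [0.4241, 0.153, 0.2562]
tcp_rot: [0.701, -0.095, 0.093, -0.701]
wrist_force: [0.9, -0.2, 0.4]
width: 0.652
t: 26.65
tool_pos: [0.4248, 0.1538, 0.2562]
tcp_rot: [0.037, 0.706, -0.706, -0.038]
wrist_force: [0.0, -0.3, 0.1]
width: 0.651
t 26.65 tcp [0.4248 0.1538 0.2562] heading -96.14 F [ 0.  -0.3  0.1] w 59.8 tilt [-0.002  0.    -1.   ]
shift tool [-1.600e-03  1.542e-01 -1.000e-04] turn 0.0062
```

```bash
python3 -m inch '0 .02 0 .006 .06;0 .03 0 0 .06;0 .03 0 0 .06;0 .03 0 0 .06;0 .024 0 0 .06;0 .014 0 0 .06;0 .006 0 0 .06;0 0 0 0 .06;0 0 0 0 .01;0 0 0 0 .01;0 0 0 0 .01;0 0 0 0 .01;0 0 0 0 .01;0 0 0 0 .01;0 0 0 0 .01' 30
python3 -c "
from h import *
d(.425,.154,.102,-96.5)
# arc rows: chord of lever turning by 6deg steps
x,y=.425-.5225,.154-.1428
print('r',np.hypot(x,y),'dir',np.degrees(np.arctan2(y,x)))"
```

```text
t: 28.15
tool_pos: [0.4251, 0.1527, 0.1034]
tcp_rot: [-0.038, -0.706, 0.707, 0.038]
wrist_force: [-2.3, -4.6, 4.1]
width: 0.238
t 28.15 tcp [0.4251 0.1527 0.1034] heading -96.15 F [-2.3 -4.6  4.1] w 21.9 tilt [ 0.    -0.001 -1.   ]
shift tool [ 0.0002  0.0014 -0.0013] turn 0.0062
r 0.09814117382627943 dir 173.44705343989608
```

```bash
python3 -m inch '-.0003 0 .0077 -.0785 .01;-.0003 0 .0077 -.0785 .01;-.0003 0 .0077 -.0785 .01;-.0003 0 .0077 -.0785 .01;-.0003 0 .0077 -.0785 .01;-.0003 0 .0077 -.0785 .01;-.0003 0 .0077 -.0785 .01;-.0003 0 .0077 -.0785 .01;-.0003 0 .0077 -.0785 .01;-.0003 0 .0077 -.0785 .01;0 0 0 0 .01' 40
cat >> h.py <<'E'
def lev():
    st=read_state();p=np.array(st['tool_pos']);x,y=p[0]-.5225,p[1]-.1428
    print('r',np.hypot(x,y),'valve',np.radians((np.degrees(np.arctan2(y,x))-173.5)%360),'j6',st['joints'][5])
E
python3 -c "
from h import *
d(.5225,.1428,.102,-51.5)
lev()"
```

```text
t: 29.25
tool_pos: [0.4453, 0.0812, 0.1033]
tcp_rot: [-0.236, 0.668, -0.666, 0.234]
wrist_force: [-8.4, -0.4, 8.9]
width: 0.231
t 29.25 tcp [0.4453 0.0812 0.1033] heading -51.13 F [-8.4 -0.4  8.9] w 21.2 tilt [-0.003  0.001 -1.   ]
shift tool [-0.0988  0.0011  0.0005] turn 0.0064
r 0.09875964860377826 valve 0.7865949594704991 j6 0.8039654038264205
```

Halfway, tracking well with moderate forces. I'll continue to the stop.

```bash
python3 -m inch '-.0003 0 .0077 -.0785 .01;-.0003 0 .0077 -.0785 .01;-.0003 0 .0077 -.0785 .01;-.0003 0 .0077 -.0785 .01;-.0003 0 .0077 -.0785 .01;-.0003 0 .0077 -.0785 .01;-.0003 0 .0077 -.0785 .01;-.0003 0 .0077 -.0785 .01;-.0003 0 .0077 -.0785 .01;-.0003 0 .0077 -.0785 .01;0 0 0 0 .01'
python3 -c "
from h import *
d(.5225,.1428,.102,-6.5)
lev()"
```

```text
t: 30.35
tool_pos: [0.5104, 0.0448, 0.1033]
tcp_rot: [-0.474, 0.527, -0.525, 0.471]
wrist_force: [-11.2, -3.3, 10.8]
width: 0.236
t 30.35 tcp [0.5104 0.0448 0.1033] heading -6.1 F [-11.2  -3.3  10.8] w 21.7 tilt [-0.006 -0.    -1.   ]
shift tool [-0.0987  0.0012  0.0016] turn 0.007
r 0.09871222412409965 valve 1.5614168474524475 j6 -0.040748125438144364
```

```bash
python3 -m inch '0 0 .001 0 .01;0 0 .001 0 .01;0 0 .001 0 .01;0 0 0 0 .01;0 0 0 0 .01;0 0 0 0 .01;0 0 0 0 .01;0 0 0 0 .01'
python3 -c "
from h import *
d(.5225,.1428,.102,-6.5)
lev()
for n in('top','scene'):
    s=snap(n);P=cloud(s)
    m=(P[...,0]<.57)&(P[...,0]>.45)&(P[...,1]>-.01)&(P[...,1]<.12)&(abs(P[...,2]-.114)<.005);k=P[m]
    if len(k)>20:
        r=cv2.minAreaRect((k[:,:2]*1000).astype(np.float32));print(n,len(k),np.round(r[0],1),np.round(r[1],1),round(r[2],1))
    m=(abs(P[...,0]-.545)<.05)&(abs(P[...,1]-.317)<.05)&(abs(P[...,2]-.146)<.006);k=P[m]
    if len(k)>30:
        r=cv2.minAreaRect((k[:,:2]*1000).astype(np.float32));print('jar',len(k),np.round(r[0],1),np.round(r[1],1),np.median(k[:,2]))
cv2.imwrite('pics/s6.png',cv2.resize(s['pixels'][80:300,250:470],(600,600),interpolation=2)[:,:,::-1])
"
```

```text
t: 31.15
tool_pos: [0.5106, 0.0448, 0.1031]
tcp_rot: [-0.476, 0.529, -0.523, 0.469]
wrist_force: [-19.8, -4.1, 17.4]
width: 0.236
t 31.15 tcp [0.5106 0.0448 0.1031] heading -6.14 F [-19.8  -4.1  17.4] w 21.7 tilt [-0.011 -0.    -1.   ]
shift tool [-0.0987  0.0009  0.0013] turn 0.0063
r 0.09872506350629194 valve 1.5635843282859248 j6 -0.039148377448171165
jar 376 [544.  319.2] [51.2 49.8] 0.14572521714279196
scene 66 [523.5  57.5] [26.6 82.8] 8.9
jar 265 [546.3 316.3] [50.2 54.4] 0.1447271056498416
```

View pics/s6.png

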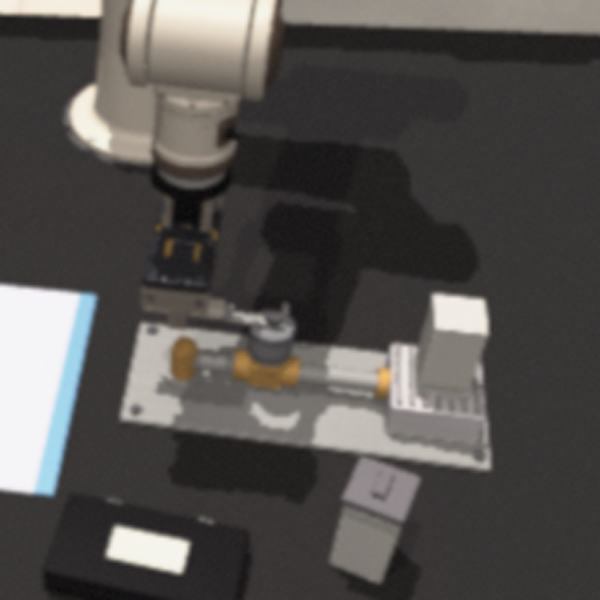

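The lever, held by the gripper at about (325,193) in the full image, now points along the pipe. A further 3 mm of commanded push moved it only 0.2 mm while the force rose from 11 to 20 N, so it's on its stop. The jar hasn't changed. Handing in.

```bash
python3 -c "
from rig import *
print(sign_off())"
```

```text
the job is handed in; nothing more can be done
None
```

The jar is standing mouth-down over the drying peg, let go, and I handed in with the fingers holding the valve lever at its open stop. The hand-in was at about 31 s of the 64 s allowed. `sign_off` reports no verdict, so the result rests on my own checks.

**How it went:** The tool can only yaw, so I could not simply turn the jar over.
- **First attempt:** a grasp near the closed end, loosened to 3 N, held the jar level and would not let it pivot, so I set it back down.
- **Turning the jar:** a fingertip grip on the closed end's upper corner let it swing to about 40°. Pressing its rim gently against the fixed peg turned it the rest of the way.
- **Placing:** I lowered it over the peg until I felt about 5 N of contact, then let go.
- **Lever:** I gripped it and swung it 90° along its arc.

**Last checks:**
- **Jar:** its top is 0.145–0.146 m above the bench (0.146 expected), and it was level within 1° when I let go. The two cameras put its centre about 3–4 mm from my estimate of the peg axis. It did not move while I worked the lever.
- **Lever:** the tool position gives 1.56 rad. A further 3 mm of push moved it only 0.2 mm while the sideways force rose from about 11 to 20 N, so it is against the stop.
- **Disagreement:** a depth fit of the lever in the last scene view gave an angle of about 9°, which does not match. I put this down to the gripper covering the lever, because the picture shows it along the pipe.
- **Bystanders:** I never went near them. The last picture shows the lidded jar and slide box standing normally, but I did not re-measure any of the three, and the reagent bottle was outside that crop.

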